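Vent a spray canister and take off its filler cap of unknown thread

TASK

Open the spray canister that stands beside the square white tile, ready for refilling: first let its air out by pressing its nozzle right down for about a second and letting it spring back, then unscrew its filler cap and hold the cap lifted a few centimetres clear of the neck. One of the two canisters has a reverse thread and I cannot say which, so try the cap one way and, if it stops, the other, without forcing it. Finish still holding the cap up in the gripper, and leave the other canister and the things lying around alone.

Things in the scene. Friction and masses are not known exactly. Their poses are not given: they have to be found in the camera images.
- can_1: One of two like air-charged spray canisters: upright aluminium cylinder 130 mm across, stuck fast to the slab by a black rubber foot 144 mm across, flat top 150 mm up. Origin: centre of its underside, z up. On top, along its own x axis: filler cap at x = -34 mm, spray nozzle at x = +44 mm; a thin air valve at x 12, y 46 mm, 163 mm high.
- cap_1: Black plastic filler cap of canister 1, loose on its thread: twelve-sided, 56 mm across flats, 30 mm high, about 60 g. Origin at the centre of its underside, 170 mm above the slab when closed, 20 mm above the canister's top; z up. Flats face 0, 30, 60, ... degrees from its own x axis. Of the two caps one has a normal, one a reverse thread; only trying tells which.
- cap_1_center (a point): Centre of that cap, half-way up, 185 mm above the slab when closed; axes as the cap's. From the start it turns the wrong way under 10 degrees to a hard stop. The right way it runs freely; by 45 degrees it is free and lifts straight off (aim at 50 to 55; past 60 it may meet a stop, and still lifts off). Before about 30 degrees the thread holds it down on its 36 mm neck.
- nozzle_1_top (a point): Middle of the top of the press-down spray nozzle of canister 1: grey plastic button 24 mm across, flat top 21 mm across, 190 mm above the slab when up.
- nozzle_1 (a joint): How far the nozzle of canister 1 is pressed down, m: 0 up, 0.006 fully down. Spring: 2.4 N to start, 6 N fully down; it comes back up when let go.
- can_2: One of two like air-charged spray canisters: upright aluminium cylinder 130 mm across, stuck fast to the slab by a black rubber foot 144 mm across, flat top 150 mm up. Origin: centre of its underside, z up. On top, along its own x axis: filler cap at x = -34 mm, spray nozzle at x = +44 mm; a thin air valve at x 12, y 46 mm, 163 mm high.
- cap_2: Black plastic filler cap of canister 2, loose on its thread: twelve-sided, 56 mm across flats, 30 mm high, about 60 g. Origin at the centre of its underside, 170 mm above the slab when closed, 20 mm above the canister's top; z up. Flats face 0, 30, 60, ... degrees from its own x axis. Of the two caps one has a normal, one a reverse thread; only trying tells which.
- cap_2_center (a point): Centre of that cap, half-way up, 185 mm above the slab when closed; axes as the cap's. From the start it turns the wrong way under 10 degrees to a hard stop. The right way it runs freely; by 45 degrees it is free and lifts straight off (aim at 50 to 55; past 60 it may meet a stop, and still lifts off). Before about 30 degrees the thread holds it down on its 36 mm neck.
- nozzle_2_top (a point): Middle of the top of the press-down spray nozzle of canister 2: grey plastic button 24 mm across, flat top 21 mm across, 190 mm above the slab when up.
- nozzle_2 (a joint): How far the nozzle of canister 2 is pressed down, m: 0 up, 0.006 fully down. Spring: 2.4 N to start, 6 N fully down; it comes back up when let go.
- tile: Square white ceramic tile 150 x 150 x 8 mm lying flat, loose. Origin at the centre of its underside. It lies beside one of the canisters (centres 0.18 to 0.35 m apart; the other canister is more than 0.5 m away).
- tin: Round lidded tin of dowel plugs, 94 mm across, 60 mm high, loose, beside the other canister. Origin at the centre of its underside.
- drill: Hand drill with crank lying on its side, about 310 mm long along its own x axis, 70 mm high at the crank knob, loose. Origin under its gear wheel, on the slab.
- clamp: Red plastic spring clamp lying flat, about 110 x 75 x 24 mm, loose. Origin on the slab near its pivot.
Mind the look-alikes: they are no part of the job. Leave any orange or pink look-alike of the cap_1 alone.

How it is judged (in metres and radians):
On the way, in this order (a step that is already met when the one before it is completed fails the run):
1. the nozzle of the canister beside the tile is pressed right down (over 4.5 mm) for half a second (((horizontal distance between tile and can_1 below 0.43 m and value of joint nozzle_1 above 0.0045 m) or (horizontal distance between tile and can_2 below 0.43 m and value of joint nozzle_2 above 0.0045 m))), for 0.5 s.
2. it is let go and springs back up (((horizontal distance between tile and can_1 below 0.43 m and value of joint nozzle_1 below 0.0015 m) or (horizontal distance between tile and can_2 below 0.43 m and value of joint nozzle_2 below 0.0015 m))), for 0.1 s.
3. its filler cap is off its neck, held by the gripper (((horizontal distance between tile and can_1 below 0.43 m and z of cap_1_center in the frame of can_1 above 0.22 m and contact force between cap_1 and the fingers above 2 N and contact force between cap_1 and can_1 below 0.2 N and contact force between cap_1 and can_2 below 0.2 N and linear speed of cap_1 below 0.05 m/s and value of joint nozzle_1 below 0.0015 m) or (horizontal distance between tile and can_2 below 0.43 m and z of cap_2_center in the frame of can_2 above 0.22 m and contact force between cap_2 and the fingers above 2 N and contact force between cap_2 and can_1 below 0.2 N and contact force between cap_2 and can_2 below 0.2 N and linear speed of cap_2 below 0.05 m/s and value of joint nozzle_2 below 0.0015 m))), for 0.2 s.
At the end, for the whole second after the job is handed in: The filler cap of the canister beside the tile is held still in the gripper at least 35 mm above its closed height, touching neither canister, and that canister's nozzle is up (((horizontal distance between tile and can_1 below 0.43 m and z of cap_1_center in the frame of can_1 above 0.22 m and contact force between cap_1 and the fingers above 2 N and contact force between cap_1 and can_1 below 0.2 N and contact force between cap_1 and can_2 below 0.2 N and linear speed of cap_1 below 0.05 m/s and value of joint nozzle_1 below 0.0015 m) or (horizontal distance between tile and can_2 below 0.43 m and z of cap_2_center in the frame of can_2 above 0.22 m and contact force between cap_2 and the fingers above 2 N and contact force between cap_2 and can_1 below 0.2 N and contact force between cap_2 and can_2 below 0.2 N and linear speed of cap_2 below 0.05 m/s and value of joint nozzle_2 below 0.0015 m))); the arm keeps its last pose, push and grip.
It fails at once if a cap is forced: it bears on its canister with more than 180 N (contact force between cap_1 and can_1 above 180 N or contact force between cap_2 and can_2 above 180 N).
It fails at once if a filler cap is dropped below the canister tops (height (world z) of any of cap_1_center, cap_2_center below 0.12 m).
It fails at once if the nozzle of the other canister is pressed or its cap disturbed (15 mm) ((horizontal distance between tile and can_1 above 0.43 m and (value of joint nozzle_1 above 0.003 m or distance of cap_1_center from where it was at the start of the episode above 0.015 m)) or (horizontal distance between tile and can_2 above 0.43 m and (value of joint nozzle_2 above 0.003 m or distance of cap_2_center from where it was at the start of the episode above 0.015 m))).
It fails at once if the tile, tin, drill or clamp is moved more than 30 mm (distance of any of tile, tin, drill, clamp from where it was at the start of the episode above 0.03 m).
It also fails if it takes over 51 s, if anything falls off the work surface, if the arm or the gripper's body presses on something with over 40 N, if the wrist force passes 120 N, or if a joint passes its speed limit or range.

ROBOT

A 7-joint arm with a two-finger parallel gripper is mounted at the origin on the work surface. World frame = base frame: x ahead of the robot, y to its left, z up, the work surface at z = 0. Lengths are in m, angles in degrees, forces in N, time in s.
With the tool pointing down it reaches from about 0.4 to 0.75 m from the base axis. Payload 19.5 kg.
Tool frame: the origin (TCP) lies midway between the tips of the shut fingers; the grasp point (between the pads) lies 19 mm behind it; z points along the fingers, y is the direction in which the jaws open and shut (so a half turn about z gives the same grasp; the last joint's range is limited). The gripper opens to 85 mm and grips with 20 to 120 N. Pads are 22 mm wide; open, the fingers measure 114 mm over their backs; the gripper's body (76 mm by 85 mm) begins 54 mm behind the grasp point. The pads swing forward as they close: fully open they stand 13 mm farther back than shut.
Start: joints at [68.658, 40.479, -1.581, 85.061, 1.261, 54.483, -4.326], TCP at [0.187, -0.544, 0.231] pointing down, gripper open.
Joint ranges: [-155.06, 155.06], [-18.47, 123.98], [-90, 86.84], [0, 140.48], [-83.41, 263.41], [0, 116], [-161.91, 161.91]. Speed limits (degrees/s): [108.29, 108.29, 147.25, 147.25, 172.46, 172.46, 172.46].

INTERFACE

Orientations are given as a 3x3 rotation matrix whose columns are the frame's x, y, z axes.
In Python, from plant import robot gives the robot as it stands. Calls block until the motion is done:
- robot.move_to(position, orientation): joint-space move of the TCP to a pose.
- robot.servo_line(position, velocity=0.15, rot=None, threshold=None): straight line of the TCP; rot=None keeps the orientation; velocity is the mean speed in m/s. With threshold (N) it stops when the force on the tool has changed by that much, and returns True; else False.
- robot.movej(angles): joint-space move.
- robot.open() and robot.grab(grip_force=None): open the fingers fully, or close them until they stop; grip_force is the grip in N (None keeps the last).
- robot.dwell(seconds).
- robot.ik(position, orientation): joint angles nearest the present ones, or None.
- robot.sense(): the state.
- robot.snapshot(name): name is "scene" or "top"; returns a dict with "frame" (480x640x3 uint8, red, green, blue), "intrinsics" (3x3 intrinsics, pixels), "rvec" (rotation vector, rad) and "tvec" (3), from world to camera coordinates, as OpenCV has them. Camera axes: x right, y down, z forward; pixel columns grow to the right and rows downward; lengths in m; the calibration is good to about 2 mm. A picture is of the moment at which its call begins. There is no depth.
A pose or a line that the arm cannot do raises robot.PlanningError and nothing moves.
- robot.close_job(): hands the job in, once; it reports no verdict.
The state is a dict: "clock": time; "q": joint angles; "dq": joint speeds; "tau": joint torques, N m; "eef_pos": TCP position; "eef_rot": TCP orientation; "wrist_force": force on the tool from outside, world axes, zero at the start; "ft_torque": the same for the moment, N m; "opening": opening from 0.0 (shut) to 1.0 (fully open).
Only numpy, scipy, OpenCV 4.12 (cv2) and the standard library are available. Lean on these libraries where they do the work, as an engineer would, in place of code of your own. Each camera call takes 0.05 s, during which the arm holds its last target.

## Working session

There is one attempt and no reset: what is moved stays moved. The work goes in short steps, each a Python script; the robot and the scene stay as the last script left them, time stands still between calls to the robot, and variables do not carry over. Pictures are saved under pics/ and viewed, and the job is handed in when it is done.

```bash
ls; mkdir -p pics; python3 - <<'E'
from plant import robot
import cv2
for n in("scene","top"):
    s=robot.snapshot(n); cv2.imwrite(f"pics/{n}0.png",s["frame"][:,:,::-1])
    print(n,s["intrinsics"],s["rvec"],s["tvec"])
st=robot.sense();print(st)
E
```

```text
pics
scene [[574.01409088   0.         317.92123763]
 [  0.         574.01409088 235.26819178]
 [  0.           0.           1.        ]] [ 2.09505213  1.40094353 -0.52551327] [-0.23592764 -0.32225733  1.82130467]
top [[581.52679624   0.         311.94133812]
 [  0.         581.52679624 230.99299529]
 [  0.           0.           1.        ]] [ 2.20252427 -2.17869992  0.09378664] [-0.00928073  0.60977677  1.50834109]
{'clock': 0.1, 'q': array([68.65785826, 40.5098299 , -1.58343141, 85.0790541 ,  1.26213578,
       54.48156743, -4.3247074 ]), 'dq': array([ 0.00208524, -0.04313977,  0.03520227, -0.03608101, -0.08053643,
       -0.02720191, -0.1107981 ]), 'tau': array([ 3.51184957e-03, -8.84285975e+01,  1.23740494e+00, -2.36445308e+01,
        1.71115593e-02,  5.11132690e-03, -1.15894763e-04]), 'eef_pos': array([ 0.18668978, -0.54362535,  0.23089031]), 'eef_rot': array([[ 9.45769868e-01,  3.24837258e-01, -3.35323506e-04],
       [ 3.24837429e-01, -9.45769475e-01,  8.63527835e-04],
       [-3.66327217e-05, -9.25624232e-04, -9.99999571e-01]]), 'wrist_force': array([0.12767128, 0.01034176, 0.64655762]), 'ft_torque': array([ 0.03311262, -0.01911449, -0.00774551]), 'opening': 0.9970091698457844}
```

View pics/scene0.png

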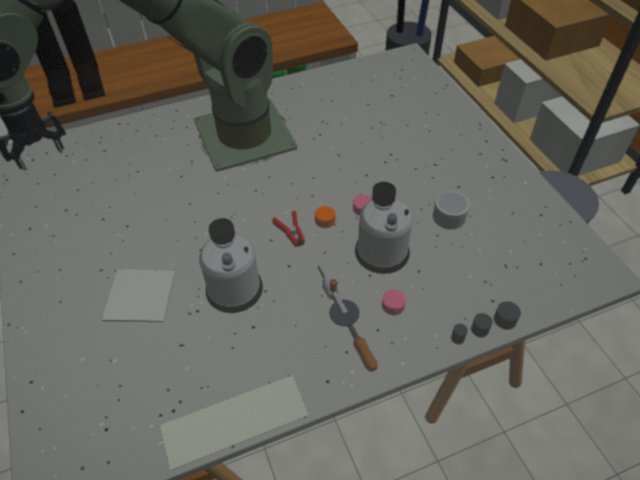

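View pics/top0.png

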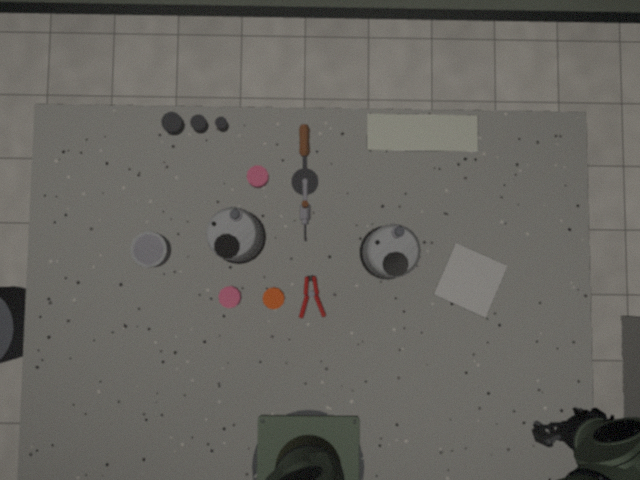

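The tile (top view, about (471,280)) lies by the right-hand canister (391,250). Its cap is at about (395,264) and its nozzle at about (398,231). I'll zoom in to measure them.

```bash
cat > h.py <<'E'
import numpy as np,cv2
def ray(s,uv,z):
    R,_=cv2.Rodrigues(np.array(s["rvec"],float));t=np.array(s["tvec"],float).ravel()
    d=R.T@np.linalg.inv(s["intrinsics"])@np.array([uv[0],uv[1],1.]);o=-R.T@t
    return o+d*(z-o[2])/d[2]
def proj(s,p):
    return cv2.projectPoints(np.array([p],float),np.array(s["rvec"],float),np.array(s["tvec"],float),s["intrinsics"],None)[0].ravel()
E
python3 - <<'E'
from plant import robot
import cv2,numpy as np
from h import *
s=robot.snapshot("top");c=robot.snapshot("scene")
np.save("top.npy",s,allow_pickle=True);np.save("scene.npy",c,allow_pickle=True)
for uv,z in(((396,264),.2),((398,231),.19),((391,250),.15),((471,280),.008),((236,236),.15),((227,246),.2)): print(uv,ray(s,uv,z))
a=s["frame"][200:300,340:440,::-1];b=c["frame"][205:315,180:280,::-1]
f=lambda i:cv2.convertScaleAbs(cv2.resize(i,(390,400),interpolation=cv2.INTER_CUBIC),alpha=1.6)
cv2.imwrite("pics/z.png",np.hstack([f(a),f(b)]))
for n,(im,x,y,X,Y) in {"t":(s["frame"],340,200,440,300),"s":(c["frame"],195,210,250,250)}.items():
    g=cv2.cvtColor(im,cv2.COLOR_RGB2GRAY)[y:Y,x:X]
    for th in(35,45,55,65):
        k,l,st,ce=cv2.connectedComponentsWithStats((g<th).astype(np.uint8))
        for i in range(1,k):
            if st[i,4]>40: print(n,th,st[i],ce[i]+[x,y])
E
```

```text
(396, 264) [ 0.5223326  -0.19624193  0.2       ]
(398, 231) [ 0.59990456 -0.20253209  0.19      ]
(391, 250) [ 0.55677403 -0.19206304  0.15      ]
(471, 280) [ 0.48546641 -0.42567416  0.008     ]
(236, 236) [0.58638459 0.18154291 0.15      ]
(227, 246) [0.55980993 0.19599806 0.2       ]
t 45 [44 53 18 14 88] [390.28409091 258.125     ]
t 55 [ 20  29  19  48 118] [365.93220339 253.73728814]
t 55 [ 43  53  24  22 390] [394.51794872 263.13589744]
t 65 [ 20  27  31  52 213] [369.11737089 257.38028169]
t 65 [ 43  52  25  25 471] [395.00636943 263.82802548]
s 55 [ 15   9  24  25 481] [221.3950104  231.04365904]
s 65 [ 14   9  25  25 510] [221.35098039 230.99411765]
```

View pics/z.png

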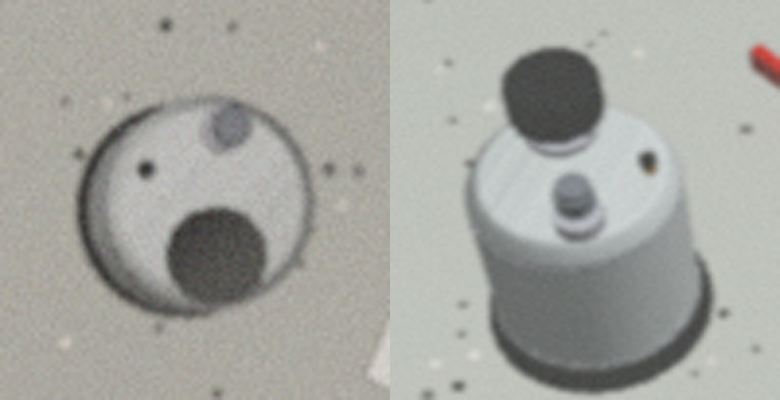

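```bash
python3 - <<'E'
import numpy as np
from h import *
s=np.load("top.npy",allow_pickle=True).item();c=np.load("scene.npy",allow_pickle=True).item()
for n,i in(("t",s),("s",c)):
    R,_=cv2.Rodrigues(np.array(i["rvec"],float));print(n,"cam",-R.T@np.array(i["tvec"]).ravel())
g=cv2.GaussianBlur(cv2.cvtColor(s["frame"],cv2.COLOR_RGB2GRAY),(3,3),0);print(g[222:240,388:412])
g2=cv2.GaussianBlur(cv2.cvtColor(c["frame"],cv2.COLOR_RGB2GRAY),(3,3),0);print(g2[248:270,218:238])
print("cap t",ray(s,(395.1,263.9),.197),ray(s,(395.1,263.9),.185))
print("cap s",ray(c,(221.4,231),.185))
print("noz t",ray(s,(399.1,230.6),.19)); print("noz s",ray(c,(226.5,256),.19))
print("valve t",ray(s,(340+146/3.9-.4,200+168/4-.4),.163)); print("valve s",ray(c,(180+258/3.9-.4,205+157/3.636-.4),.163))
E
```

```text
t cam [0.49873381 0.01661857 1.54854612]
s cam [ 1.40685687 -0.30067059  1.1861759 ]
[[105 105 104 103 103 104 103 103 103 104 105 105 105 105 105 105 105 106
  106 107 106 105 105 106]
 [103 101  99  98  98  97  96  95  97  99 100 100 101 103 105 105 105 105
  106 106 105 105 106 106]
 [ 97  95  93  92  91  90  89  88  89  90  91  90  92  97 101 103 103 104
  105 106 105 105 106 107]
 [ 93  91  90  90  90  90  88  87  85  84  81  78  78  83  89  94  98 101
  103 105 106 106 106 106]
 [ 94  94  95  96  96  95  93  90  86  81  76  70  68  71  78  83  88  93
   98 102 105 106 106 105]
 [100 102 104 105 103  99  95  90  83  78  74  71  69  70  74  77  80  84
   89  94  99 103 105 104]
 [109 110 110 110 106  99  91  83  78  75  75  75  74  73  75  78  80  82
   83  84  88  95 100 102]
 [114 114 113 111 105  98  87  78  75  75  76  77  76  75  76  79  85  88
   86  81  80  83  90  98]
 [115 115 114 109 103  95  85  76  74  76  77  77  77  77  76  80  89  96
   95  88  82  78  82  90]
 [115 116 113 106 100  92  82  75  75  77  78  77  78  77  77  80  91 101
  104  99  92  83  79  82]
 [116
[... 2280 characters left out ...]
93  88  87  90  97 105 111 111 107 107 115
  124 128]
 [127 127 125 119 112 109 108 107 105 105 107 110 111 110 105 100 103 114
  124 128]
 [127 127 126 119 108 100 100 104 107 108 109 109 105 100  96  96 104 116
  125 128]
 [127 128 127 121 107  93  87  90  93  95  96  94  91  89  90  97 109 120
  125 125]
 [126 127 127 123 112  96  84  78  77  78  80  80  81  84  92 104 114 120
  121 120]]
cap t [ 0.52259507 -0.19461853  0.197     ] [ 0.52280693 -0.19649405  0.185     ]
cap s [ 0.52736336 -0.19668769  0.185     ]
noz t [ 0.60087544 -0.20511973  0.19      ]
noz s [ 0.60612214 -0.20688312  0.19      ]
valve t [ 0.57594758 -0.15668356  0.163     ]
valve s [ 0.57853562 -0.15686283  0.163     ]
```

```bash
cat >> h.py <<'E'
def rot(yaw):  # tool down, jaw (y) axis at yaw deg
    a=np.deg2rad(yaw);y=np.array([np.cos(a),np.sin(a),0]);z=np.array([0,0,-1.]);return np.c_[np.cross(y,z),y,z]
NOZ=np.array([.602,-.2053]);CAP=np.array([.524,-.1957]);A0=-7.3
E
python3 - <<'E'
from plant import robot
from h import *
for yaw in range(-180,180,15):
    q=robot.ik([*CAP,.172],rot(yaw)); q2=robot.ik([*NOZ,.19],rot(yaw))
    print(yaw, None if q is None else q.round(0), None if q2 is None else q2[-1].round())
E
```

```text
-180 [   0.   48.   35.   93.  -34.   50. -131.] -138.0
-165 [   2.   47.   31.   93.  -30.   48. -120.] -126.0
-150 [   4.   46.   26.   93.  -26.   46. -109.] -115.0
-135 [  7.  45.  21.  93. -21.  45. -98.] -103.0
-120 [  9.  45.  17.  93. -17.  45. -87.] -91.0
-105 [ 11.  44.  13.  93. -13.  44. -76.] -79.0
-90 [ 13.  44.   8.  93.  -8.  44. -65.] -68.0
-75 [ 15.  44.   5.  93.  -5.  44. -54.] -56.0
-60 [ 17.  43.   1.  93.  -1.  44. -42.] -44.0
-45 [ 19.  43.  -3.  93.   3.  44. -31.] -32.0
-30 [ 21.  43.  -7.  93.   7.  44. -19.] -20.0
-15 [ 23.  44. -11.  93.  11.  45.  -8.] -7.0
0 [ 25.  44. -15.  93.  14.  45.   4.] 5.0
15 [ 27.  44. -18.  93.  18.  46.  16.] 17.0
30 [ 29.  45. -22.  93.  21.  47.  28.] 30.0
45 [ 30.  45. -26.  92.  24.  48.  40.] 43.0
60 [ 33.  46. -31.  92.  29.  50.  51.] 54.0
75 [ 36.  47. -37.  92.  33.  52.  62.] 66.0
90 [ 38.  48. -41.  92.  37.  54.  73.] 79.0
105 [ 40.  49. -46.  92.  41.  56.  85.] 91.0
120 [ 49.  62. -77.  92.  61.  78.  84.] 93.0
135 [ 49.  62. -77.  92.  61.  78.  99.] 108.0
150 [  -3.   51.   44.   94.  -42.   53. -154.] 123.0
165 [  -2.   49.   40.   94.  -38.   51. -142.] -151.0
```

```bash
python3 - <<'E'
from plant import robot
from h import *
robot.grab(20)
robot.move_to([*NOZ,.225],rot(A0-90))
s=robot.sense();print(s["clock"],s["eef_pos"],s["wrist_force"],s["opening"])
im=robot.snapshot("scene")["frame"][180:300,170:290,::-1];im2=robot.snapshot("top")["frame"][190:290,340:460,::-1]
cv2.imwrite("pics/noz.png",np.hstack([cv2.resize(i,(400,400)) for i in(im,im2)]))
E
```

```text
2.9 [ 0.60152422 -0.20644597  0.225077  ] [ 0.13584364 -0.41172715 -0.18774546] -0.0032552695014353124
```

View pics/noz.png

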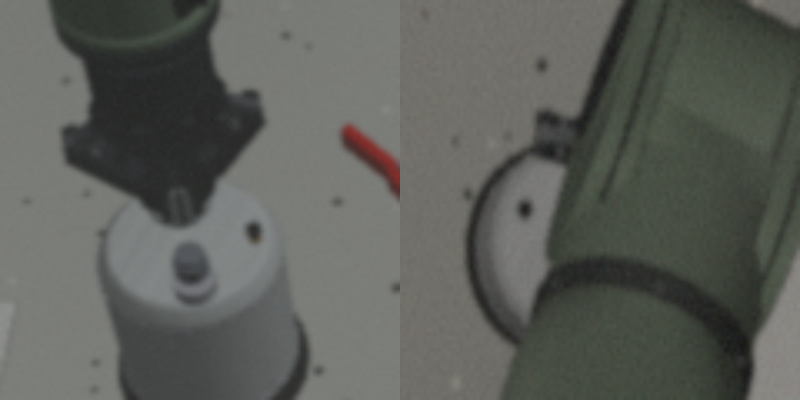

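The shut fingertips show at about (180,215) in the left panel, above the nozzle at (188,250). I'll check that offset against the projection, then press.

```bash
python3 - <<'E'
from plant import robot
from h import *
c=np.load("scene.npy",allow_pickle=True).item()
k=lambda p:((proj(c,p)-[170,180])*400/120).round()
p=robot.sense()["eef_pos"];print(k(p),k([p[0],p[1],.19]))
hit=robot.servo_line([*NOZ,.186],velocity=.03,threshold=1.8)
s=robot.sense();print(hit,s["clock"],s["eef_pos"],s["wrist_force"])
E
```

```text
[180. 215.] [187. 248.]
True 4.0917 [ 0.60192834 -0.20526558  0.18860297] [ 0.7068058  -1.20785383  3.22443344]
```

```bash
python3 - <<'E'
from plant import robot
from h import *
hit=robot.servo_line([*NOZ,.1825],velocity=.02,threshold=25)
for i in range(5):
    robot.dwell(.25); s=robot.sense();print(hit,s["clock"],s["eef_pos"],s["wrist_force"])
E
```

```text
True 4.6667 [ 0.60205802 -0.20531411  0.18402801] [-3.56200226  2.02159179 15.11820101]
True 4.9167 [ 0.6020501  -0.20529488  0.18398215] [-3.30298989  1.46991824 15.858446  ]
True 5.1667 [ 0.60204997 -0.20531513  0.18399568] [-5.30610631  2.10408789 14.14253762]
True 5.4167 [ 0.60204793 -0.20530434  0.1839893 ] [-4.58538918  1.91507591 15.48021577]
True 5.6667 [ 0.60204817 -0.20529654  0.18401758] [-4.34966491  1.66990485 15.23543856]
```

The nozzle bottomed at 184 mm (6 mm of travel, about 15 N) and stayed down for over a second. Next I'll release it and move to the cap.

```bash
python3 - <<'E'
from plant import robot
from h import *
robot.servo_line([*NOZ,.265],velocity=.12)
robot.open()
robot.move_to([*CAP,.245],rot(A0-60))
s=robot.sense();print(s["clock"],s["eef_pos"],s["wrist_force"],s["opening"])
im=robot.snapshot("scene")["frame"][180:300,170:290,::-1]
im2=robot.snapshot("top")["frame"][190:290,340:460,::-1]
cv2.imwrite("pics/cap.png",np.hstack([cv2.resize(i,(400,400)) for i in(im,im2)]))
E
```

```text
7.825 [ 0.52425805 -0.19588623  0.2454071 ] [ 0.98325624 -0.36655584 -0.28065481] 0.9999523056737359
```

View pics/cap.png

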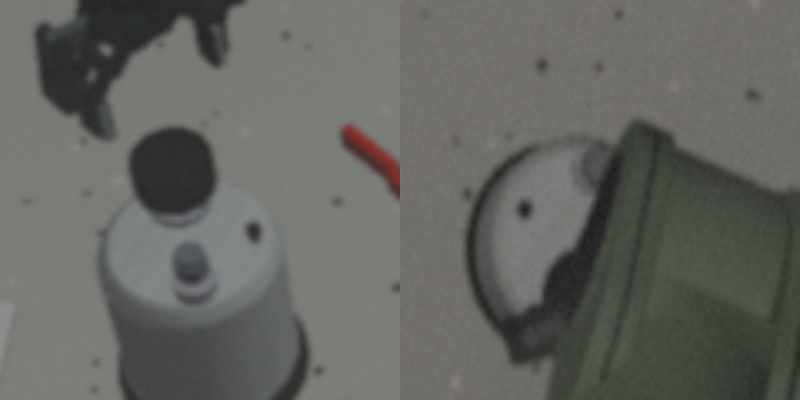

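The nozzle is up again (188,250), and the open jaws straddle the cap with tips at about (110,135) and (220,65). Next I descend and grip.

```bash
python3 - <<'E'
from plant import robot
from h import *
hit=robot.servo_line([*CAP,.164],velocity=.08,threshold=8)
s=robot.sense();print(hit,s["clock"],s["eef_pos"],s["wrist_force"])
if not hit:
    robot.grab(30)
    s=robot.sense();print(s["clock"],s["eef_pos"],s["wrist_force"],s["ft_torque"],s["opening"])
    cv2.imwrite("pics/grip.png",cv2.resize(robot.snapshot("scene")["frame"][180:300,170:290,::-1],(480,480)))
E
```

```text
False 9.0833 [ 0.52420826 -0.19575535  0.16442667] [-0.12128964  0.59772882  0.76143879]
9.4583 [ 0.52416061 -0.19581394  0.16450505] [-1.77426409  1.17457168  6.40303792] [-0.01021484  0.19595914 -0.01079966] 0.6662581240873134
```

View pics/grip.png

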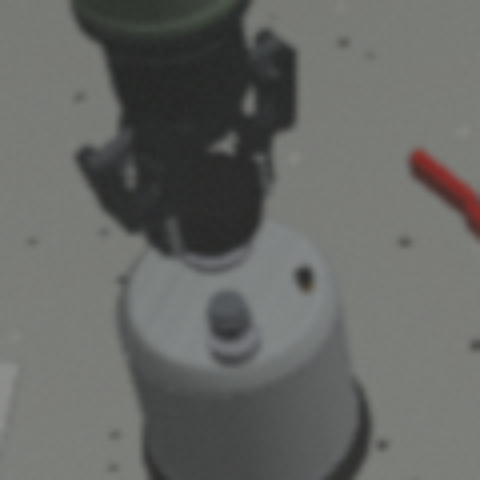

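```bash
python3 - <<'E'
from plant import robot
from h import *
p=np.array([*CAP,.1645])
for d in range(3,16,3):
    robot.move_to(p,rot(A0-60+d))
    s=robot.sense();y=s["eef_rot"][:,1]
    print(d,s["clock"],np.rad2deg(np.arctan2(y[1],y[0])).round(2),s["wrist_force"].round(1),s["ft_torque"].round(3),round(s["opening"],4))
    if abs(s["ft_torque"][2])>.25: print("stop");break
E
```

```text
3 9.7583 -64.38 [ 0.8 -0.7  0.9] [-0.317 -0.301  0.03 ] 0.6663
6 10.0083 -61.44 [ 0.3 -1.6  1.9] [-0.569 -0.169 -0.054] 0.6633
9 10.2583 -58.44 [ 0.7 -5.2  2.8] [-1.205 -0.087 -0.064] 0.6635
12 10.5083 -55.48 [ 1.  -9.4  1.8] [-2.011 -0.087 -0.26 ] 0.6632
stop
```

```bash
python3 - <<'E'
from plant import robot
from h import *
p=np.array([*CAP,.1645])
for d in (14,16):
    robot.move_to(p,rot(A0-60+d))
    s=robot.sense();y=s["eef_rot"][:,1]
    print(d,s["clock"],np.rad2deg(np.arctan2(y[1],y[0])).round(2),s["eef_pos"],s["wrist_force"].round(1),s["ft_torque"].round(3),round(s["opening"],4))
    if abs(s["ft_torque"][2])>.5: print("stop");break
cv2.imwrite("pics/ccw.png",cv2.resize(robot.snapshot("scene")["frame"][180:300,170:290,::-1],(480,480)))
E
```

```text
14 10.7583 -53.52 [ 0.52409254 -0.1973045   0.16467934] [ 1.7 -9.2  1. ] [-2.25 -0.28 -0.58] 0.6661
stop
```

View pics/ccw.png

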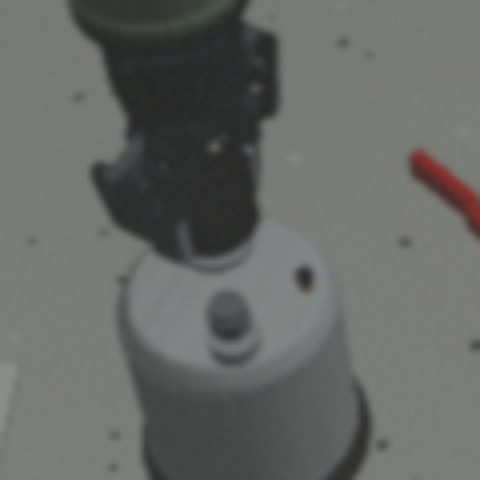

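Torque rises steeply past about 10° (to -0.58 N m), so counter-clockwise has hit the stop. I'll try clockwise.

```bash
python3 - <<'E'
from plant import robot
from h import *
p=np.array([*CAP,.1645])
for d in (7,0,-5,-10,-15,-20,-25):
    robot.move_to(p,rot(A0-60+d))
    s=robot.sense();y=s["eef_rot"][:,1]
    print(d,s["clock"],np.rad2deg(np.arctan2(y[1],y[0])).round(2),s["eef_pos"].round(4),s["wrist_force"].round(1),s["ft_torque"].round(3),round(s["opening"],4))
    if d<0 and abs(s["ft_torque"][2])>.4: print("stop");break
E
```

```text
7 11.0583 -60.22 [ 0.524  -0.1961  0.1646] [-0.8 -5.   2.8] [-1.095  0.068 -0.13 ] 0.6615
0 11.3083 -67.01 [ 0.5241 -0.1958  0.1646] [ 0.5 -3.2  4. ] [-0.775 -0.194 -0.012] 0.6665
-5 11.5583 -72.02 [ 0.5242 -0.1958  0.1646] [ 2.3 -3.8  3.1] [-0.771 -0.618  0.03 ] 0.6648
-10 11.8083 -77.09 [ 0.5242 -0.1959  0.1646] [ 2.5 -3.8  3.6] [-0.942 -0.634  0.004] 0.6641
-15 12.0583 -82.09 [ 0.5242 -0.196   0.1646] [ 2.4 -4.4  2.6] [-1.07  -0.658 -0.056] 0.6652
-20 12.3083 -87.09 [ 0.5243 -0.1959  0.1646] [ 3.6 -4.9  3.1] [-1.02  -0.723 -0.022] 0.6662
-25 12.5583 -92.08 [ 0.5244 -0.1958  0.1646] [ 4.4 -3.6  1.7] [-0.865 -0.833 -0.034] 0.6655
```

```bash
python3 - <<'E'
from plant import robot
from h import *
p=np.array([*CAP,.1645])
ok=True
for d in (-30,-35,-40,-45,-49,-52):
    robot.move_to(p,rot(A0-60+d))
    s=robot.sense();y=s["eef_rot"][:,1]
    print(d,s["clock"],np.rad2deg(np.arctan2(y[1],y[0])).round(2),s["eef_pos"].round(4),s["wrist_force"].round(1),s["ft_torque"].round(3),round(s["opening"],4))
    if abs(s["ft_torque"][2])>.4: print("stop");ok=False;break
if ok:
    hit=robot.servo_line(p+[0,0,.012],velocity=.03,threshold=8)
    s=robot.sense();print(hit,s["clock"],s["eef_pos"].round(4),s["wrist_force"].round(1))
cv2.imwrite("pics/cw.png",cv2.resize(robot.snapshot("scene")["frame"][180:300,170:290,::-1],(480,480)))
E
```

```text
-30 12.8083 -97.09 [ 0.5244 -0.1959  0.1646] [ 3.9 -4.7  3. ] [-0.897 -0.948  0.038] 0.6653
-35 13.0583 -102.09 [ 0.5244 -0.1959  0.1646] [ 3.6 -4.8  3.1] [-1.073 -0.85  -0.047] 0.6644
-40 13.3083 -107.09 [ 0.5243 -0.196   0.1646] [ 3.8 -5.2  3.8] [-1.186 -0.893 -0.026] 0.6653
-45 13.5583 -112.1 [ 0.5243 -0.1961  0.1646] [ 3.2 -4.9  2.3] [-1.156 -0.732  0.01 ] 0.6683
-49 13.8083 -116.09 [ 0.5243 -0.196   0.1646] [ 3.4 -5.   3.3] [-1.127 -0.812  0.035] 0.6671
-52 14.0583 -119.08 [ 0.5243 -0.196   0.1646] [ 3.9 -5.1  2.1] [-1.102 -0.827 -0.031] 0.6647
True 14.2667 [ 0.5241 -0.1964  0.1656] [ 0.3 -1.7 -0.3]
```

View pics/cw.png

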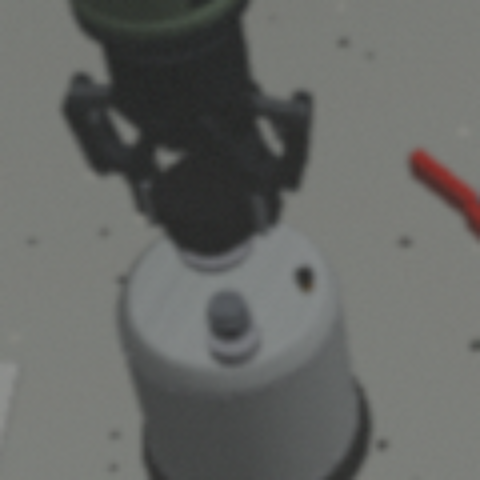

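The stop came with almost no downward pull (-0.3 N), only lateral relaxation. I'll continue lifting with a looser limit, still well below forcing.

```bash
python3 - <<'E'
from plant import robot
from h import *
p=robot.sense()["eef_pos"]
hit=robot.servo_line(np.array([p[0],p[1],.177]),velocity=.02,threshold=15)
for _ in range(2):
    s=robot.sense();print(hit,s["clock"],s["eef_pos"].round(4),s["wrist_force"].round(1),s["opening"]);robot.dwell(.1)
cv2.imwrite("pics/lift.png",cv2.resize(robot.snapshot("scene")["frame"][180:300,170:290,::-1],(480,480)))
E
```

```text
False 15.0417 [ 0.5241 -0.1963  0.1771] [ 1.1 -2.   1.5] 0.6627075418406427
False 15.1417 [ 0.5241 -0.1963  0.177 ] [ 1.3 -2.2  0.9] 0.6648988265902886
```

View pics/lift.png

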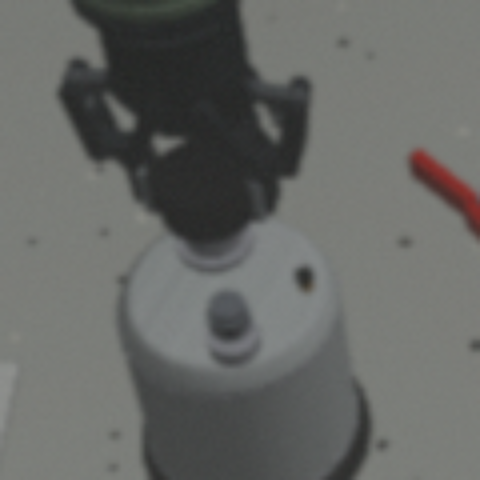

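The cap has risen with the jaws (its lower edge is now at about (210,240), with the neck showing below). Lifting clear.

```bash
python3 - <<'E'
from plant import robot
from h import *
p=robot.sense()["eef_pos"]
print(robot.servo_line(np.array([p[0],p[1],.235]),velocity=.04,threshold=15))
robot.grab(40); robot.dwell(.6)
s=robot.sense();print(s["clock"],s["eef_pos"].round(4),s["wrist_force"].round(1),s["opening"])
c=robot.snapshot("scene");t=robot.snapshot("top")
cv2.imwrite("pics/up.png",np.hstack([cv2.resize(c["frame"][150:300,140:290,::-1],(400,400)),cv2.resize(t["frame"][150:350,240:540,::-1],(400,400))]))
E
```

```text
False
17.7083 [ 0.5241 -0.1963  0.235 ] [-0.1 -0.3 -0.1] 0.6580859072698212
```

View pics/up.png

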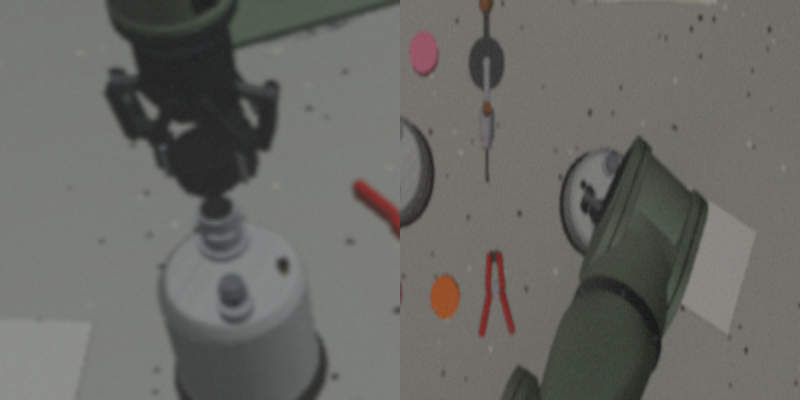

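The picture shows the cap held in the jaws at (208,155) with the open neck bare at (218,210). The nozzle is up at (233,290), and the tile and clamp have not moved. Handing in.

```bash
python3 - <<'E'
from plant import robot
print(robot.close_job()); 
E
```

```text
the job is handed in; nothing more can be done
None
```

The canister beside the white tile is open and its cap is held in the gripper about 70 mm above its closed height. I handed the job in at about 17.7 s, and it reported no verdict.

- **Nozzle:** I pressed it 6 mm to the bottom for just over a second (about 15 N), then let it go. Later pictures show it up.
- **Cap:** Counter-clockwise it met the stop at about 10°. I backed off at a torque of 0.6 N m. Clockwise it ran freely, so this canister has the reverse thread. I turned it 52° and lifted it off.
- **Last checks:** The jaw opening fits the 56 mm cap and the wrist force was near zero. The last pictures show the neck bare, and the tile, clamp and drill look unmoved. The tin and most of the other canister were outside that cropped view, but the arm never went near them.
- **Disagreements:** The first lift stopped at its 8 N limit after 1 mm. The lateral force had relaxed and there was almost no downward pull, so I carried on with a 15 N limit, which never tripped. The two cameras differed by about 5 mm in x on the cap and nozzle. I used values between the two, and the press and grip both fitted.

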